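# Right the stain bottle and lean the clog sole to dry

## Task

The small square bottle of wood stain has toppled on the shoemaker's bench: first stand it upright again on the middle of its round steel drip plate, setting it down rather than dropping it. Then lean the wooden clog sole against the drying bar: heel end on the bench, toe end slanting up past the bar, and let it rest there. Leave the other things on the bench where they are.

Things in the scene. Friction and masses are not known exactly. Their poses are not given: they have to be found in the camera images.
- bottle: the toppled square amber glass bottle with a black cap, closed, lying on its side at the start: 170 mm tall, square body 52 mm wide and 110 mm high (sides along its x and y axes), above it a round shoulder and neck and a cap 30 mm in diameter; about 0.3 kg. Origin at the centre of its underside; its z axis runs from base to cap.
- plate: round flat dark steel drip plate fixed to the bench, 120 mm in diameter, 6 mm high with no rim. Origin at the centre of its underside, z up.
- sole: flat sole of a clog, pale wood, 240 mm long, 16 mm thick, flat at the start, 0.2 kg. Along its x: heel 62 mm wide (x -120 to -50 mm, end cut straight over 45 mm), parallel-sided waist 50 mm wide (x -50 to +28 mm, the place to hold), round toe part up to 84 mm wide (to x +120 mm). Origin mid-length, in the middle of the underside; x points to the toe, z up through the thickness.
- sole_heel (a point): middle of the heel end's edge on the underside of the sole, axes as the sole's
- sole_toe (a point): tip of the toe on the underside of the sole, axes as the sole's
- rail: drying bar fixed to the bench: a horizontal wooden round bar, 14 mm in diameter and 240 mm long, along its y axis, on a post at each end, open beneath. Origin on the bench under the middle of the bar; x points across the bar, z up.
- rail_mid (a point): middle of the bar, on its axis, 150 mm above the bench; axes as the rail's
- mug: bystander: clear glass mug, 90 mm high. Origin at the centre of its underside
- jar: bystander: clear jar with a steel lid, 80 mm high. Origin at the centre of its underside
- can: bystander: metal can, 75 mm high. Origin at the centre of its underside
- tall_bottle: bystander: green glass bottle standing upright, 230 mm high, 72 mm in diameter. Origin at the centre of its underside
- tin: bystander: flat dark polish tin, 72 mm in diameter, 26 mm high. Origin at the centre of its underside
- brush: bystander: brush lying on the bench; x runs along it towards the bristles
Mind the look-alikes: they are no part of the job. Several things have the shape of the bottle; the one meant has the colours described above.

How it is judged:
On the way, in this order (a step that is already met when the one before it is completed fails the run):
1. the bottle stands upright and free on its drip plate (angle between bottle's own z axis and vertical below 0.1 rad and horizontal distance between bottle and plate below 0.033 m and z of bottle in the frame of plate between 0.003 and 0.01 m and linear speed of bottle below 0.03 m/s and contact force between the fingers and bottle below 0.02 N), for 0.2 s.
2. the sole leans on the bar, heel on the bench, toe up, let go (angle between sole's own x axis and vertical between 0.08 and 0.85 rad and contact force between sole and rail above 0.03 N and height (world z) of sole_heel below 0.025 m and height (world z) of sole_toe above 0.155 m and linear speed of sole below 0.03 m/s and contact force between the fingers and sole below 0.02 N), for 0.2 s.
At the end, for the whole second after the job is handed in: Bottle upright within 0.1 rad on the plate, within 33 mm of its centre; sole touching the bar, heel edge under 25 mm and toe tip over 155 mm above the bench, its length 0.08 to 0.85 rad from vertical; both at rest (under 0.03 m/s) and free of the fingers (all of step 1 and all of step 2).
It fails at once if the bottle is dropped or knocked: it moves faster than 0.45 m/s with the fingers off it (linear speed of bottle above 0.45 m/s and contact force between the fingers and bottle below 0.01 N).
It fails at once if another thing on the bench is shifted by more than 40 mm or knocked over (distance of any of mug, jar, can, tall_bottle, tin, brush from where it was at the start of the episode above 0.04 m or angle between any of mug, jar, can, tall_bottle, tin's own z axis and vertical above 0.5 rad).
It also fails if it takes over 54 s, if anything falls off the work surface, if the arm or the gripper's body presses on something with over 40 N, if the wrist force passes 120 N, or if a joint passes its speed limit or range.

## Robot

A 7-joint arm with a two-finger parallel gripper is mounted at the origin on the work surface. World frame = base frame: x ahead of the robot, y to its left, z up, the work surface at z = 0. Lengths are in m, angles in rad, forces in N, time in s.
With the tool pointing down it reaches from about 0.4 to 0.85 m from the base axis. Payload 6.9 kg.
Tool frame: the origin (TCP) lies at the very end of the fingers, on their centre line; the grasp point (between the pads) lies 19 mm behind it; z points along the fingers, y is the line along which they close (so a half turn about z gives the same grasp; the last joint's range is limited). The gripper opens to 85 mm and grips with 20 to 120 N. Pads are 22 mm wide; open, the fingers measure 114 mm over their backs; the gripper's body (76 mm by 85 mm) begins 54 mm behind the grasp point. The pads swing forward as they close: fully open they stand 13 mm farther back than shut.
Start: joints at [-1.244, 0.507, -0.238, 1.5, 0.126, 1.149, -0.155], TCP at [0.138, 0.61, 0.231] pointing down, gripper open.
Joint ranges: [-3.08, 3.08], [-0.24, 2.05], [-1.43, 1.35], [0, 2.5], [-1.52, 4.66], [0.17, 1.96], [-2.89, 2.89]. Speed limits (rad/s): [2.39, 2.39, 3.14, 3.14, 3.14, 3.14, 3.14].

## Interface

Orientations are given as a unit quaternion [w, x, y, z].
In Python, from plant import state, eyes, workorder gives the robot as it stands.
- The arm moves only by the shell command python3 -m jog 'ROWS' [OPENING] [FORCE]. ROWS is text: rows parted by semicolons, each of 4 numbers parted by spaces: the shift along the tool's x, y, z normalised to -1 to 1, where 1 is 15 cm, then the turn about the tool's z normalised to -1 to 1, where 1 is 360 degrees. A call has 1 to 8 rows; each row is the pose to reach, as a shift and turn from the pose commanded when the call began, along the tool's axes at that moment, turning the shorter way round; what a row does not reach only later rows make up. A row lasts 1/10 s, in which the tool goes at most 50 mm and 8.59 degrees, less where a joint would pass 70% of its speed; a pose out of reach is approached as far as the arm can. A call with a number of a shift or a turn outside -1 to 1 is refused whole. A call with a gripper value outside its range is refused whole. OPENING is the opening, from 0 (shut) to 1 (fully open), set as the call begins (- or left out, the last holds). The fingers move at their own pace and stop on an object; FORCE is the grip in N (left out, the last holds). Time passes only in rows, so rows that repeat a pose let the fingers close. It gives the time, the measured TCP pose, the force, the opening and the grip force at its end, in the units of the state.
- state(): the state, without advancing time (a new reading comes with each control period).
- eyes.camera(name): name is "scene" or "top"; returns (picture, depth): 384x512x3 uint8, red, green, blue; 384x512 float32, m along the optical axis (not along the pixel's ray), 0 where there is no reading.
- eyes.calibration(name): a dict with "fx", "fy", "cx", "cy" (pixels), "world_from_camera" (4x4, takes a point from camera to world coordinates). Camera axes: x right, y up, looking along -z (the intrinsics and any distortion apply to the point x, -y, -z); pixel columns grow to the right and rows downward; lengths in m; the calibration is good to about 2 mm. A picture is of the moment at which its call begins. calibration takes no time and is no camera call.
- workorder.job_done(): hands the job in; it is judged then, once.
The state is a dict: "time": time; "joint_pos": joint angles; "joint_vel": joint speeds; "joint_torque": joint torques, N m; "tcp_pos": TCP position; "tcp_rot": TCP orientation; "wrist_force": force on the tool from outside, world axes, zero at the start; "wrist_torque": the same for the moment, N m; "finger_gap": finger opening in m; "grasp_force": force on a finger pad.
Only numpy, scipy, OpenCV 4.12 (cv2) and the standard library are available. Lean on these libraries where they do the work, as an engineer would, in place of code of your own. Each camera call takes 0.05 s, during which the arm holds its last target. There are 200 camera calls.

## Working session

There is one attempt and no reset: what is moved stays moved. The work goes in short steps, Python scripts to look and compute and a shell command to move; the robot and the scene stay as the last step left them, time stands still between calls to the robot, and variables do not carry over. Pictures are saved under pics/ and viewed, at most 11 in all, crops included, and the job is handed in when it is done.

```bash
mkdir -p pics; cat > h.py <<'E'
import numpy as np, cv2
from plant import state, eyes, workorder
def snap(n):
    p,d=eyes.camera(n); return p,d,eyes.calibration(n)
def cloud(d,c):
    v,u=np.mgrid[:d.shape[0],:d.shape[1]]
    P=np.stack([(u-c['cx'])/c['fx']*d,-(v-c['cy'])/c['fy']*d,-d],-1)
    T=np.array(c['world_from_camera']); W=P@T[:3,:3].T+T[:3,3]; W[d<=0]=np.nan; return W
E
python3 - <<'E'
from h import *
for n in ['top','scene']:
    p,d,c=snap(n); cv2.imwrite(f'pics/{n}0.png',cv2.resize(p[:,:,::-1],(800,600)))
    np.savez(f'{n}0.npz',p=p,W=cloud(d,c),d=d); print(n,c)
print(state())
E
```

```text
top {'fx': 420.8085513989995, 'fy': 420.8085513989995, 'cx': 262.6310567559403, 'cy': 199.13248242763424, 'world_from_camera': array([[-0.01728189,  0.98965255, -0.14244006,  0.27530843],
       [-0.99972497, -0.01936223, -0.01323183,  0.03329917],
       [-0.01585287,  0.14217222,  0.98971498,  1.36186812],
       [ 0.        ,  0.        ,  0.        ,  1.        ]])}
scene {'fx': 406.3434040647403, 'fy': 406.3434040647403, 'cx': 258.7666036991329, 'cy': 189.39320676158246, 'world_from_camera': array([[ 0.30760858, -0.68808587,  0.65720225,  1.41323921],
       [ 0.95143912,  0.23103588, -0.20343556, -0.23343401],
       [-0.01185616,  0.68786645,  0.72574044,  1.17141282],
       [ 0.        ,  0.        ,  0.        ,  1.        ]])}
{'time': 0.1, 'joint_pos': array([-1.24351581,  0.50823695, -0.23751641,  1.50102917,  0.12572311,
        1.1489463 , -0.15484334]), 'joint_vel': array([-1.08249131e-03, -8.78610334e-04, -5.59198296e-05, -3.65284003e-03,
       -7.40159559e-05, -1.12329967e-03,  2.91833240e-04]), 'joint_torque': array([-5.68828866e-03, -6.21830964e+01, -2.19495982e+00, -2.50203806e+01,
        1.25235246e-02,  7.83479190e-03, -4.70725539e-06]), 'tcp_pos': array([0.1374667 , 0.60921971, 0.23052783]), 'tcp_rot': array([-5.73983802e-05,  1.10680860e-01,  9.93855665e-01, -8.12821283e-04]), 'wrist_force': array([0.10186499, 0.08635218, 0.24199444]), 'wrist_torque': array([ 0.05494103, -0.01692238,  0.0109802 ]), 'grasp_force': 0.0, 'finger_gap': 0.08573168406172174}
```

View pics/top0.png

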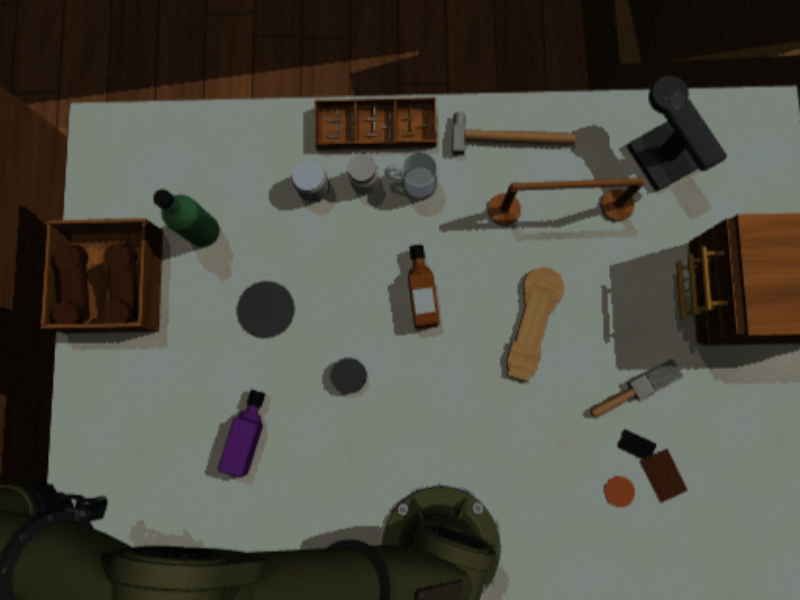

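View pics/scene0.png

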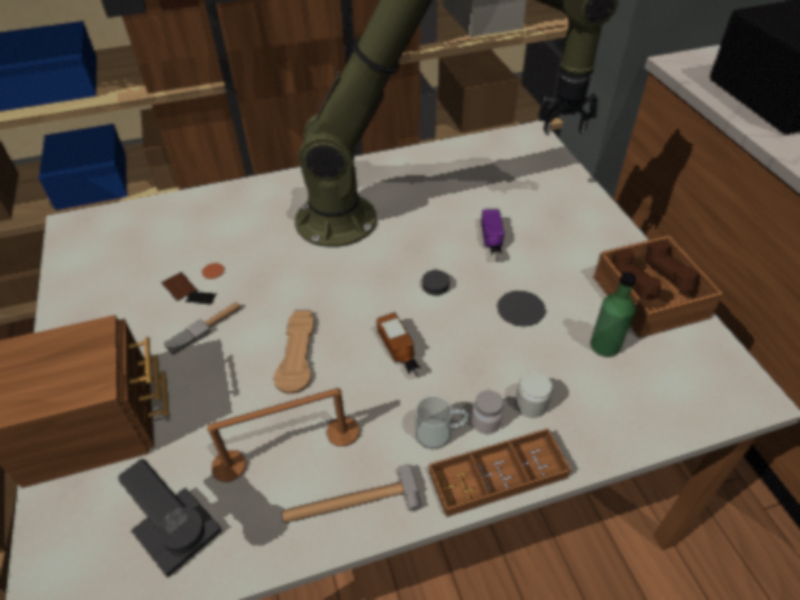

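The top view shows the amber bottle at about (423,290), cap up in the image (+x), the plate at (265,309), the sole at (535,325), toe up, and the rail at (575,185). The purple bottle and the small dark tin are look-alikes. The scene view agrees. Next I measure these.

```bash
cat > m.py <<'E'
from h import *
def ray(uv,z,c):
    uv=np.atleast_2d(uv).astype(float); T=np.array(c['world_from_camera'])
    r=np.c_[(uv[:,0]-c['cx'])/c['fx'],-(uv[:,1]-c['cy'])/c['fy'],-np.ones(len(uv))]@T[:3,:3].T
    return T[:3,3]+r*((z-T[2,3])/r[:,2])[:,None]
def boxuv(m,z,c):
    cs,_=cv2.findContours(m.astype(np.uint8),0,2); k=max(cs,key=cv2.contourArea)
    P=ray(k[:,0,:],z,c)[:,:2]; return P
E
python3 - <<'E'
from m import *
f=np.load('top0.npz'); p,W,d=f['p'],f['W'],f['d']; c=eyes.calibration('top')
hsv=cv2.cvtColor(p,cv2.COLOR_RGB2HSV)
def roi(x0,y0,x1,y1):
    m=np.zeros(d.shape,bool); m[int(y0*.64):int(y1*.64),int(x0*.64):int(x1*.64)]=1; return m
print('bg',hsv[240,200],'z',np.nanmedian(W[200:220,60:90,2]),np.nanmedian(W[250:300,280:320,2]))
H,S,V=hsv[...,0],hsv[...,1],hsv[...,2]
for name,r,mm,z in [('plate',(225,270,305,350),V<85,.006),('sole',(495,255,575,395),(S>90)&(V>110),.016),('bottle',(395,260,450,340),(S>110),.04),('cap',(400,240,440,275),(V<45),.026)]:
    m=roi(*r)&mm; P=boxuv(m,z,c).astype(np.float32)
    (cx,cy),sz,a=cv2.minAreaRect(P); print(name,m.sum(),'c',np.round([cx,cy],4),np.round(sz,4),a,'circ',cv2.minEnclosingCircle(P),'zdepth',np.nanpercentile(W[m][:,2],[10,50,90]).round(3))
    if name in('sole','bottle'):
        print(np.round(cv2.boxPoints(((cx,cy),sz,a)),3).tolist())
    if name=='cap': print(P.min(0),P.max(0))
# rail by depth
m=roi(480,170,650,200)&(abs(W[...,2]-.153)<.012); Q=W[m]
print('rail',m.sum(),Q.mean(0)); print(cv2.fitLine(Q[:,:2].astype(np.float32),cv2.DIST_L1,0,.01,.01).ravel(),Q.min(0),Q.max(0))
m=roi(400,235,445,335)&(W[...,2]>.008); Q=W[m]; print('bottle heights',m.sum(), cv2.minAreaRect(Q[:,:2].astype(np.float32)))
for t in np.arange(Q[:,0].min(),Q[:,0].max(),.012):
    s=Q[(Q[:,0]>=t)&(Q[:,0]<t+.012)]
    print(t.round(3),len(s),s.min(0).round(3),s.max(0).round(3))
E
python3 - <<'E'
import cv2
p=cv2.imread('pics/top0.png')
import numpy as np
f=np.load('top0.npz')['p'][:,:,::-1]
cv2.imwrite('pics/crop.png',cv2.resize(f[150:260,200:375],(800,503),interpolation=cv2.INTER_CUBIC))
E
```

```text
bg [ 51  20 126] z 0.04071108780945165 0.00030446152642515933
plate 1074 c [0.4812 0.3562] [0.1199 0.1199] 70.66492462158203 circ ((0.4809284508228302, 0.35591673851013184), 0.06117459386587143) zdepth [0.002 0.006 0.01 ]
sole 1206 c [ 0.4427 -0.1997] [0.0792 0.2342] 69.61152648925781 circ ((0.4426007568836212, -0.19924747943878174), 0.11748448014259338) zdepth [0.012 0.016 0.019]
[[0.3190000057220459, -0.19599999487400055], [0.5389999747276306, -0.27799999713897705], [0.5659999847412109, -0.2029999941587448], [0.34700000286102295, -0.12200000137090683]]
bottle 427 c [0.5036 0.0262] [0.1411 0.0513] 6.72150182723999 circ ((0.503394603729248, 0.026277931407094002), 0.07118810713291168) zdepth [0.039 0.05  0.055]
[[0.4300000071525574, 0.0430000014603138], [0.4359999895095825, -0.007000000216066837], [0.5770000219345093, 0.008999999612569809], [0.5709999799728394, 0.05999999865889549]]
cap 94 c [0.5759 0.0377] [0.0303 0.0611] 85.7349624633789 circ ((0.5760353803634644, 0.039931878447532654), 0.0332779623568058) zdepth [0.031 0.038 0.044]
[0.54644644 0.02194224] [0.6059029  0.05507101]
ra
[... 388 characters left out ...]
7  0.059]
0.452 65 [ 0.453 -0.004  0.043] [0.464 0.047 0.06 ]
0.464 56 [ 0.464 -0.001  0.019] [0.476 0.05  0.058]
0.476 62 [ 0.476 -0.001  0.044] [0.487 0.049 0.058]
0.488 66 [0.489 0.002 0.045] [0.5   0.052 0.059]
0.5 64 [0.501 0.001 0.046] [0.512 0.052 0.058]
0.512 57 [0.512 0.004 0.035] [0.524 0.055 0.058]
0.524 62 [0.524 0.004 0.045] [0.536 0.055 0.059]
0.536 50 [0.536 0.007 0.033] [0.548 0.055 0.057]
0.548 34 [0.548 0.01  0.032] [0.56  0.052 0.051]
0.56 27 [0.56  0.019 0.028] [0.572 0.045 0.043]
0.572 32 [0.572 0.022 0.028] [0.584 0.048 0.045]
0.584 31 [0.584 0.022 0.028] [0.596 0.051 0.048]
0.596 22 [0.596 0.025 0.028] [0.603 0.051 0.046]
0.608 2 [0.616 0.001 0.008] [0.617 0.061 0.009]
```

View pics/crop.png

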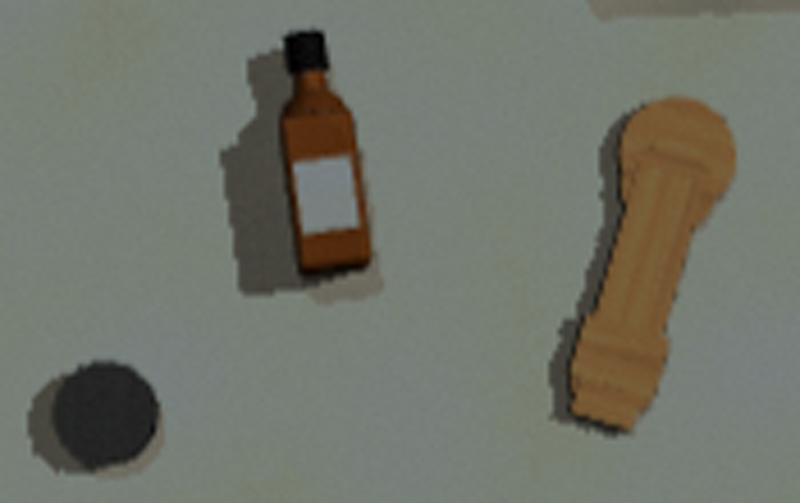

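The crop shows the bottle axis running from the base at (335,270) to the cap at (305,50). The bottle lies flat on one side, with its cap free to be pinched.

```bash
cat > to.py <<'E'
import sys; from h import *
from scipy.spatial.transform import Rotation as R
# usage: to.py x y z [angle of tool y in world, deg] -> shift in jog units, turn
a=[float(v) for v in sys.argv[1:]]; s=state(); q=s['tcp_rot']; M=R.from_quat([q[1],q[2],q[3],q[0]]).as_matrix()
ya=np.degrees(np.arctan2(M[1,1],M[0,1]))
t=((ya-a[3]+90)%180-90)/360 if len(a)>3 else 0
print('shift',(M.T@(np.array(a[:3])-s['tcp_pos'])/.15).round(3),'turn',round(t,4),'yang',ya.round(2),'tcp',s['tcp_pos'].round(4),'t',s['time'],'F',s['wrist_force'].round(2),'gap',round(s['finger_gap'],4),'g',round(s['grasp_force'],2))
E
python3 -m jog '-.31 -.25 0 0;-.62 -.51 0 0;-.94 -.767 0 0;-.94 -.767 0 0'; python3 -m jog '-.31 -.25 0 0;-.62 -.51 0 0;-.94 -.767 0 0;-.94 -.767 0 0' ; python3 to.py .587 .0365 .1 96.6
```

```text
time: 0.5
tcp_pos: [0.2522, 0.4629, 0.2309]
tcp_rot: [0.001, 0.112, 0.994, -0.001]
wrist_force: [-0.4, 0.2, -0.1]
finger_gap: 0.0854
grasp_force: 0.0
time: 0.9
tcp_pos: [0.364, 0.3195, 0.2311]
tcp_rot: [0.0, 0.112, 0.994, -0.001]
wrist_force: [-0.4, -0.0, -0.2]
finger_gap: 0.0854
grasp_force: 0.0
shift [-1.87  -1.505  0.878] turn -0.0542 yang 77.08 tcp [0.364  0.3195 0.2311] t 0.9 F [-0.44 -0.04 -0.17] gap 0.0854 g 0.0
```

```bash
python3 -m jog '-.31 -.25 0 0;-.62 -.51 0 0;-.94 -.76 0 0;-.94 -.76 0 0' >/dev/null; python3 -m jog '-.31 -.25 .1 0;-.62 -.51 .3 -.02;-.93 -.745 .6 -.04;-.93 -.745 .87 -.0542;-.93 -.745 .87 -.0542;-.93 -.745 .87 -.0542' ; python3 to.py .587 .0365 .008 96.6
```

```text
time: 1.9
tcp_pos: [0.5844, 0.0377, 0.0964]
tcp_rot: [-0.004, -0.057, 0.998, -0.001]
wrist_force: [-0.7, 0.3, 0.1]
finger_gap: 0.0855
grasp_force: 0.0
shift [-0.021 -0.01   0.589] turn -0.0001 yang 96.56 tcp [0.5844 0.0377 0.0964] t 1.9 F [-0.66  0.31  0.07] gap 0.0855 g 0.0
```

```bash
python3 -m jog '-.02 -.01 .2 0;-.02 -.01 .45 0;-.02 -.01 .585 0;-.02 -.01 .585 0' >/dev/null; python3 -m jog '0 0 0 0;0 0 0 0;0 0 0 0;0 0 0 0;0 0 0 0;0 0 0 0' 0 25; python3 to.py .587 .0365 .008 96.6
```

```text
time: 2.9
tcp_pos: [0.5901, 0.04, 0.014]
tcp_rot: [0.001, -0.059, 0.998, -0.0]
wrist_force: [1.7, -0.4, 5.3]
finger_gap: 0.0289
grasp_force: 25.2
shift [ 0.024 -0.021  0.04 ] turn 0.0005 yang 96.8 tcp [0.5901 0.04   0.014 ] t 2.9 F [ 1.7  -0.35  5.3 ] gap 0.0289 g 25.16
```

```bash
python3 -m jog '.03 -.137 0 0;.08 -.27 0 0;.147 -.393 0 0;.23 -.507 0 0;.325 -.61 0 0;.433 -.7 0 0;.433 -.7 0 0'; python3 - <<'E'
from h import *
p,d,c=snap('scene'); cv2.imwrite('pics/s1.png',cv2.resize(p[130:290,180:400,::-1],(800,582),interpolation=cv2.INTER_CUBIC))
E
```

```text
time: 3.6
tcp_pos: [0.5367, -0.0744, 0.0139]
tcp_rot: [0.001, -0.058, 0.998, -0.001]
wrist_force: [-0.5, -4.5, 3.9]
finger_gap: 0.0288
grasp_force: 24.8
```

View pics/s1.png

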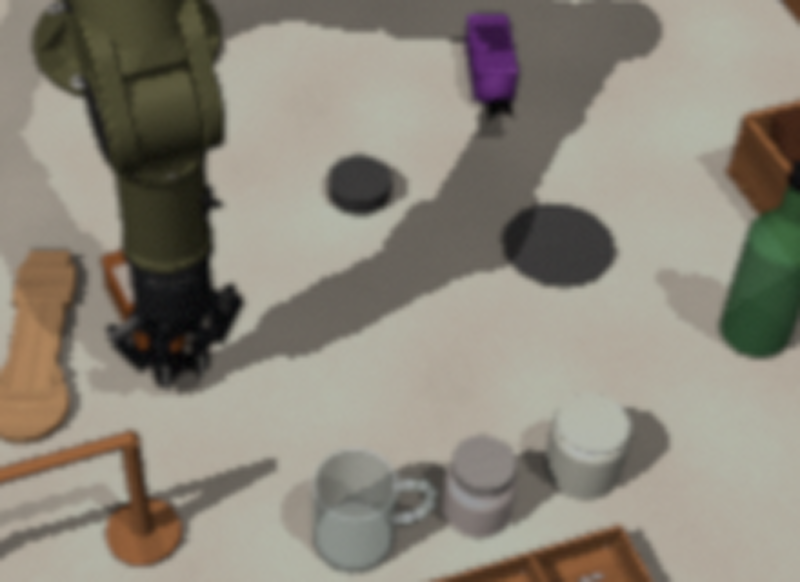

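I put the lift in the y column, so the bottle was dragged about 0.11 m sideways. It is still held at the cap (gripper at about (180,340) in the crop) and nothing else was hit. I repeat the arc with the lift in the z column.

```bash
python3 -m jog '.03 0 -.137 0;.08 0 -.27 0;.147 0 -.393 0;.23 0 -.507 0;.325 0 -.61 0;.433 0 -.7 0;.433 0 -.7 0'; python3 - <<'E'
from h import *
p,d,c=snap('scene'); cv2.imwrite('pics/s2.png',cv2.resize(p[130:290,180:400,::-1],(800,582),interpolation=cv2.INTER_CUBIC))
E
```

```text
time: 4.35
tcp_pos: [0.4708, -0.0795, 0.1189]
tcp_rot: [-0.0, -0.059, 0.998, -0.0]
wrist_force: [0.5, 0.3, -4.3]
finger_gap: 0.0288
grasp_force: 25.3
```

View pics/s2.png

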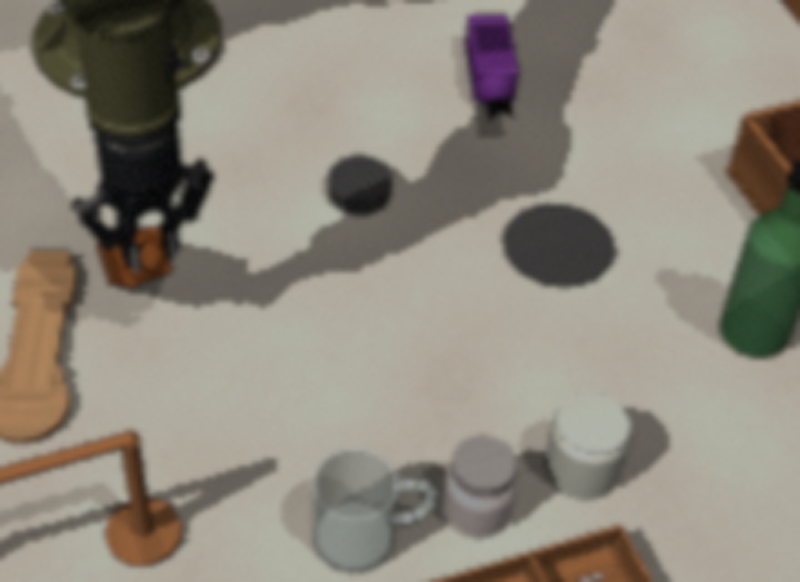

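The bottle pivots in the pads: its body is now below the fingers at about (140,265). I lift it clear and look at the tilt.

```bash
python3 -m jog '.2 0 -.15 0;.3 0 -.4 0;.3 0 -.6 0;.3 0 -.6 0;.3 0 -.6 0'; python3 - <<'E'
from h import *
p,d,c=snap('scene'); cv2.imwrite('pics/s3.png',cv2.resize(p[100:240,160:350,::-1],(800,590),interpolation=cv2.INTER_CUBIC))
W=cloud(d,c); hsv=cv2.cvtColor(p,cv2.COLOR_RGB2HSV)
m=np.zeros(d.shape,bool); m[100:240,165:260]=1
m&=(hsv[...,0]<16)&(hsv[...,1]>140)
n,l,s,_=cv2.connectedComponentsWithStats(m.astype(np.uint8)); k=1+s[1:,4].argmax(); Q=W[l==k]; print(s[k])
for z in np.arange(0,.2,.015):
    q=Q[(Q[:,2]>=z)&(Q[:,2]<z+.015)]
    if len(q): print(z.round(3),len(q),np.percentile(q,5,axis=0).round(3),np.percentile(q,95,axis=0).round(3))
E
```

```text
time: 4.9
tcp_pos: [0.4286, -0.0846, 0.2076]
tcp_rot: [0.0, -0.06, 0.998, 0.0]
wrist_force: [-0.2, -0.4, -3.4]
finger_gap: 0.0293
grasp_force: 25.6
[205 172  17  22 212]
0.105 7 [ 0.396 -0.116  0.106] [ 0.414 -0.11   0.119]
0.12 8 [ 0.388 -0.116  0.126] [ 0.419 -0.111  0.134]
0.135 15 [ 0.398 -0.116  0.137] [ 0.432 -0.089  0.15 ]
0.15 29 [ 0.411 -0.114  0.153] [ 0.438 -0.072  0.165]
0.165 55 [ 0.413 -0.113  0.166] [ 0.44  -0.068  0.179]
0.18 67 [ 0.404 -0.11   0.181] [ 0.439 -0.07   0.192]
0.195 16 [ 0.41  -0.093  0.197] [ 0.446 -0.072  0.209]
```

View pics/s3.png

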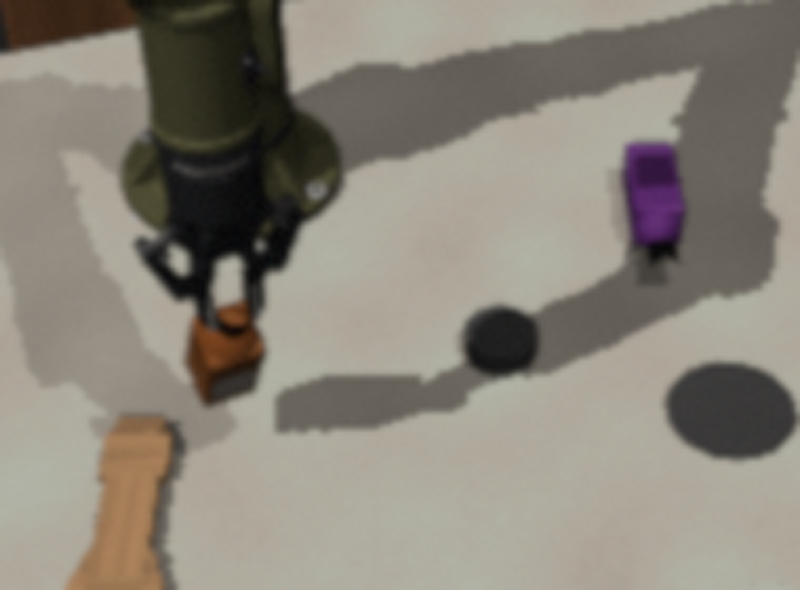

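```bash
python3 to.py .481 .356 .2 96.6; python3 -m jog '-.02 .25 0 0;-.03 .55 0 0;-.04 .85 0 0;-.05 1 0 0;-.05 1 0 0'>/dev/null; python3 -m jog '-.02 .25 0 0;-.03 .55 0 0;-.04 .85 0 0;-.05 1 0 0;-.05 1 0 0' ; python3 to.py .481 .356 .2 96.6
```

```text
shift [-0.701  2.874  0.047] turn 0.0007 yang 96.84 tcp [ 0.4279 -0.0845  0.2069] t 4.95 F [-0.34  0.15 -4.23] gap 0.029 g 25.75
time: 5.95
tcp_pos: [0.4065, 0.2181, 0.2065]
tcp_rot: [-0.001, -0.062, 0.998, 0.001]
wrist_force: [-0.8, -0.4, -2.9]
finger_gap: 0.0288
grasp_force: 26.2
shift [-0.607  0.851  0.043] turn 0.0014 yang 97.1 tcp [0.4065 0.2181 0.2065] t 5.95 F [-0.77 -0.39 -2.86] gap 0.0288 g 26.19
```

```bash
python3 -m jog '-.15 .25 0 0;-.3 .5 0 0;-.45 .75 0 0;-.6 .85 0 0;-.6 .85 0 0;-.6 .85 0 0;-.6 .85 0 0'>/dev/null
cat > tilt.py <<'E'
from h import *; from to import R
E
cat > tilt.py <<'E'
from h import *
from scipy.spatial.transform import Rotation as R
def tilt(save=None):
    s=state(); t=s['tcp_pos']; q=s['tcp_rot']; M=R.from_quat([q[1],q[2],q[3],q[0]]).as_matrix()
    p,d,c=snap('scene'); W=cloud(d,c)
    if save: cv2.imwrite(save,cv2.resize(p[100:260,200:420,::-1],(800,582),interpolation=cv2.INTER_CUBIC))
    L=(W-t)@M            # tool frame: x towards base side, z down
    top=19-155           # bottle base about 136 mm below TCP
    m=(abs(L[...,0])<.09)&(abs(L[...,1])<.05)&(L[...,2]>.03)&(L[...,2]<.13)&(W[...,2]>.015)
    Q=L[m]; print('n',len(Q),'tcp',t.round(4))
    for a in np.arange(.03,.13,.012):
        k=Q[(Q[:,2]>=a)&(Q[:,2]<a+.012)]
        if len(k)>3: print(round(a,3),len(k),'min',np.percentile(k,3,axis=0).round(4),'max',np.percentile(k,97,axis=0).round(4))
    f=Q[(abs(Q[:,1])<.018)&(Q[:,2]>.03)&(Q[:,2]<.115)].astype(np.float32)
    # front face x=a+b*z, robust
    v=cv2.fitLine(f[:,[0,2]],cv2.DIST_HUBER,0,.001,.01).ravel(); print('front face slope dx/dz',(v[0]/v[1]).round(3),len(f))
tilt('pics/s4.png')
E
python3 tilt.py
```

```text
n 286 tcp [0.4812 0.35   0.2069]
0.03 52 min [-0.014  -0.029   0.0308] max [0.03   0.0201 0.0416]
0.042 41 min [-0.014  -0.0281  0.0426] max [0.0394 0.0162 0.0536]
0.054 35 min [-0.0087 -0.0287  0.0541] max [0.0444 0.0082 0.0655]
0.066 30 min [-0.0032 -0.0285  0.0675] max [0.0445 0.0178 0.0777]
0.078 31 min [ 0.0019 -0.0285  0.0796] max [0.056  0.0144 0.0894]
0.09 33 min [ 0.0058 -0.0287  0.0904] max [0.0623 0.0118 0.1015]
0.102 30 min [ 0.0119 -0.0286  0.1031] max [0.0649 0.0146 0.1137]
0.114 28 min [ 0.0165 -0.0283  0.1143] max [0.0597 0.0191 0.1258]
0.126 6 min [ 0.0218 -0.0273  0.1281] max [0.0344 0.0012 0.1297]
front face slope dx/dz 0.386 78
```

View pics/s4.png

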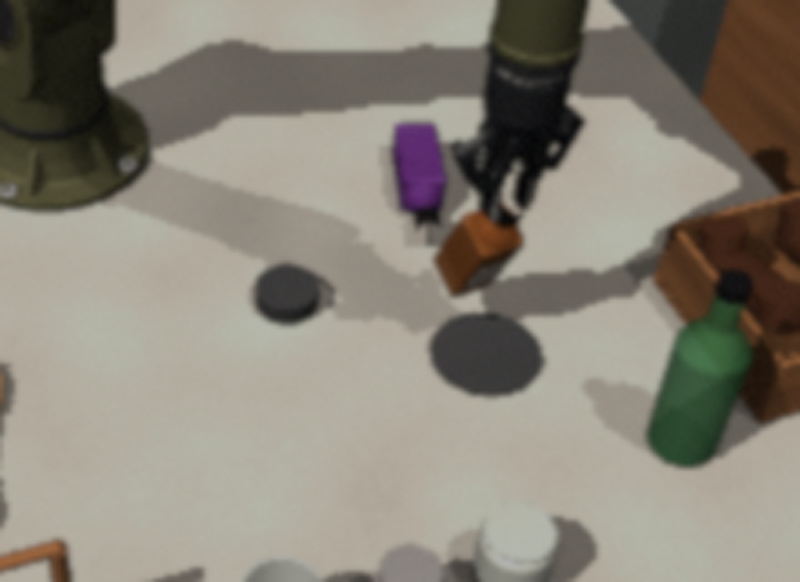

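The crop shows the bottle tilted by about 0.4 rad, its base at (450,275) towards the robot. I lower the grip to 20 N, set the front base edge down on the plate and rotate the bottle about that edge.

```bash
python3 -m jog '-.1 .05 0 0;-.25 .05 .1 0;-.37 .05 .2 0;-.37 .05 .27 0;-.37 .05 .27 0;-.37 .05 .27 0' - 20; sed -i 's/^tilt(.*/tilt()/' tilt.py; python3 tilt.py;  python3 to.py .537 .3625 .14 96.6
```

```text
time: 7.3
tcp_pos: [0.5348, 0.3658, 0.1679]
tcp_rot: [-0.0, -0.059, 0.998, -0.0]
wrist_force: [-0.2, 0.6, -3.3]
finger_gap: 0.0292
grasp_force: 26.3
n 280 tcp [0.5348 0.3658 0.1679]
0.03 52 min [-0.0162 -0.0279  0.0309] max [0.0308 0.0192 0.0415]
0.042 39 min [-0.0158 -0.0289  0.0421] max [0.0327 0.0175 0.0537]
0.054 33 min [-0.0104 -0.029   0.0542] max [0.0457 0.003  0.0649]
0.066 31 min [-0.0057 -0.0291  0.0664] max [0.0444 0.0188 0.0776]
0.078 32 min [-0.0009 -0.0286  0.0792] max [0.0494 0.0121 0.0894]
0.09 28 min [ 0.0046 -0.0284  0.0903] max [0.0544 0.0103 0.1008]
0.102 30 min [ 0.0083 -0.0281  0.1023] max [0.056  0.0137 0.1136]
0.114 28 min [ 0.0134 -0.0295  0.1145] max [0.0624 0.0043 0.1256]
0.126 7 min [ 0.0184 -0.0283  0.1262] max [0.0451 0.0101 0.1297]
front face slope dx/dz 0.356 71
shift [-0.01  -0.026  0.19 ] turn 0.0007 yang 96.84 tcp [0.535  0.3662 0.1684] t 7.35 F [-0.06  0.42 -2.97] gap 0.0289 g 26.29
```

```bash
python3 -m jog '-.01 -.03 .05 0;-.01 -.03 .1 0;-.01 -.03 .15 0;-.01 -.03 .17 0;-.01 -.03 .185 0;-.01 -.03 .185 0' 0 20;  python3 to.py .537 .3625 .14 96.6
```

```text
time: 7.95
tcp_pos: [0.5419, 0.3633, 0.144]
tcp_rot: [0.005, -0.059, 0.998, 0.002]
wrist_force: [3.2, -1.4, 18.3]
finger_gap: 0.0287
grasp_force: 27.0
shift [ 0.033 -0.001  0.027] turn 0.0004 yang 96.73 tcp [0.5419 0.3633 0.144 ] t 7.95 F [ 3.21 -1.38 18.27] gap 0.0287 g 27.04
```

```bash
python3 -m jog '.02 0 -.022 0;.09 0 -.035 0;.16 0 -.042 0;.23 0 -.045 0;.23 0 -.045 0';  python3 tilt.py;  python3 to.py .537 .3625 .14 96.6
```

```text
time: 8.45
tcp_pos: [0.5018, 0.3578, 0.1469]
tcp_rot: [-0.0, -0.06, 0.998, -0.0]
wrist_force: [0.8, -0.5, 3.6]
finger_gap: 0.0291
grasp_force: 23.7
n 316 tcp [0.5018 0.3578 0.1469]
0.03 52 min [-0.0308 -0.0292  0.0308] max [0.0132 0.02   0.0408]
0.042 43 min [-0.0299 -0.0298  0.0423] max [0.0211 0.016  0.0539]
0.054 33 min [-0.0277 -0.0294  0.0547] max [0.0209 0.0174 0.0646]
0.066 39 min [-0.0251 -0.03    0.0666] max [0.0231 0.0146 0.0771]
0.078 35 min [-0.0238 -0.0296  0.0793] max [0.0228 0.0081 0.0893]
0.09 34 min [-0.021  -0.0288  0.0901] max [0.0264 0.0176 0.1014]
0.102 36 min [-0.0188 -0.0293  0.1021] max [0.0274 0.0161 0.1138]
0.114 36 min [-0.0177 -0.0301  0.1153] max [0.0303 0.0178 0.1257]
0.126 8 min [-0.0155 -0.0271  0.1264] max [-0.0101  0.0136  0.1297]
front face slope dx/dz 0.149 102
shift [-0.23   0.004  0.045] turn 0.0007 yang 96.86 tcp [0.5028 0.3577 0.1468] t 8.5 F [ 0.71 -1.71  5.01] gap 0.0286 g 23.74
```

Pivoting works, and the tilt is down to about 0.17 rad. I continue.

```bash
python3 -m jog '.05 0 0 0;.1 0 0.005 0;.14 0 0.01 0;.17 0 .02 0;.17 0 .025 0;.17 0 .025 0';  python3 tilt.py;  python3 to.py .481 .356 .14 96.6
```

```text
time: 9.1
tcp_pos: [0.4779, 0.3549, 0.1436]
tcp_rot: [0.0, -0.059, 0.998, 0.0]
wrist_force: [-1.7, -1.4, 10.5]
finger_gap: 0.029
grasp_force: 19.2
n 340 tcp [0.4779 0.3549 0.1436]
0.03 51 min [-0.0398 -0.0293  0.0302] max [0.0098 0.019  0.041 ]
0.042 43 min [-0.0398 -0.0282  0.0422] max [0.0067 0.0197 0.0537]
0.054 41 min [-0.0396 -0.0286  0.0553] max [0.0058 0.0152 0.0651]
0.066 41 min [-0.0396 -0.0293  0.0665] max [0.0064 0.0142 0.077 ]
0.078 43 min [-0.0393 -0.0284  0.0788] max [0.0048 0.0181 0.0894]
0.09 36 min [-0.0384 -0.0297  0.0917] max [0.0106 0.0175 0.1016]
0.102 39 min [-0.0393 -0.0294  0.1025] max [0.0053 0.0157 0.1134]
0.114 36 min [-0.038  -0.031   0.1145] max [0.0054 0.0179 0.1252]
0.126 10 min [-0.0373 -0.0269  0.1263] max [0.0026 0.0077 0.1281]
front face slope dx/dz 0.015 121
shift [-0.021  0.005  0.024] turn 0.0006 yang 96.82 tcp [0.478  0.3549 0.1437] t 9.15 F [-1.15 -1.97 10.03] gap 0.029 g 19.14
```

The bottle is upright (slope 0.015), about 10 mm off the plate centre. I ease the pressure, release and lift.

```bash
python3 -m jog '0 0 -.015 0;0 0 -.015 0' | grep force; python3 -m jog '0 0 0 0;0 0 0 0;0 0 0 0;0 0 0 0;0 0 0 0' 0.65; python3 -m jog '0 0 -.2 0;0 0 -.5 0;0 0 -.8 0;0 0 -.95 0;0 0 -.95 0'; python3 - <<'E'
from m import *
p,d,c=snap('scene');W=cloud(d,c)
cv2.imwrite('pics/s5.png',cv2.resize(p[:,:,::-1],(800,600)))
m=(abs(W[...,0]-.49)<.06)&(abs(W[...,1]-.357)<.06)&(W[...,2]>.012)&(W[...,2]<.19);Q=W[m]
for a in np.arange(.01,.19,.015):
    k=Q[(Q[:,2]>=a)&(Q[:,2]<a+.015)]
    if len(k)>3: print(a.round(3),len(k),np.percentile(k,3,axis=0).round(4),np.percentile(k,97,axis=0).round(4))
E
```

```text
wrist_force: [-0.6, -0.5, -1.7]
grasp_force: 20.1
time: 9.85
tcp_pos: [0.4782, 0.3547, 0.145]
tcp_rot: [-0.0, -0.059, 0.998, -0.0]
wrist_force: [0.8, 0.2, -0.5]
finger_gap: 0.0556
grasp_force: 0.0
time: 10.35
tcp_pos: [0.4793, 0.356, 0.2917]
tcp_rot: [0.003, -0.059, 0.998, 0.002]
wrist_force: [0.1, 0.5, -0.1]
finger_gap: 0.0555
grasp_force: 0.0
0.01 45 [0.4506 0.3261 0.0124] [0.5141 0.375  0.0245]
0.025 52 [0.4679 0.326  0.0256] [0.5145 0.3782 0.0392]
0.04 46 [0.4717 0.3264 0.0408] [0.5132 0.3733 0.0549]
0.055 51 [0.4674 0.3256 0.0566] [0.5139 0.3772 0.0695]
0.07 52 [0.4722 0.3256 0.0706] [0.5131 0.3729 0.0845]
0.085 51 [0.4706 0.3251 0.0856] [0.5135 0.3752 0.0992]
0.1 69 [0.4687 0.3259 0.1004] [0.5136 0.3774 0.1144]
0.115 84 [0.4696 0.3293 0.1155] [0.5108 0.3733 0.1297]
0.13 28 [0.4829 0.3384 0.1302] [0.5032 0.3642 0.1424]
0.145 22 [0.4814 0.3401 0.1457] [0.5001 0.3604 0.1598]
0.16 26 [0.483  0.3384 0.161 ] [0.5016 0.3618 0.1724]
```

View pics/s5.png

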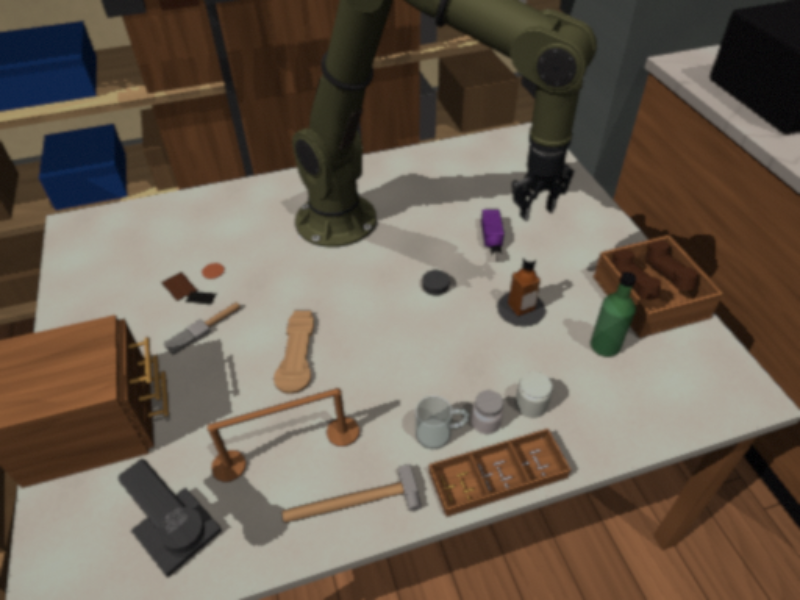

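The picture shows the bottle standing on the plate at (523,290), with the other things untouched. Next I go to the sole's waist.

```bash
for i in 1 2 3; do python3 -m jog '.0 -.25 0 0;.05 -.55 0 0;.1 -.85 0 0;.13 -1 0 0' 0.78 >/dev/null; done; python3 to.py .4333 -.1962 .15 69.65
```

```text
shift [ 0.323 -0.584  0.908] turn 0.0747 yang 96.53 tcp [ 0.4719 -0.1035  0.286 ] t 11.6 F [ 1.24  0.37 -0.55] gap 0.0667 g 0.0
```

```bash
python3 -m jog '.1 -.2 .2 .02;.2 -.4 .5 .04;.32 -.584 .75 .06;.32 -.584 .9 .0747;.32 -.584 .9 .0747;.32 -.584 .9 .0747' >/dev/null;  python3 - <<'E'
from m import *
p,d,c=snap('top'); H,S,V=cv2.split(cv2.cvtColor(p,cv2.COLOR_RGB2HSV))
m=(S>90)&(V>110); r=np.zeros(m.shape,bool); r[160:255,310:375]=1
P=boxuv(m&r,.016,c).astype(np.float32); print((m&r).sum(),cv2.minAreaRect(P))
P=P[P[:,0]<.40]; print('heel',P[P[:,0].argmin()],P[:,1].min(),P[:,1].max())
E
python3 to.py .4333 -.1962 .002 69.65
```

```text
797 ((0.3899775445461273, -0.18470333516597748), (0.05998968333005905, 0.12861911952495575), 70.1042251586914)
heel [ 0.32369903 -0.18238153] -0.21099986 -0.14485693
shift [ 0.01  -0.041  1.007] turn 0.0013 yang 70.13 tcp [ 0.4368 -0.191   0.1531] t 12.25 F [0.36 0.14 0.03] gap 0.0664 g 0.0
```

```bash
python3 -m jog '.01 -.04 .3 0;.01 -.04 .6 0;.01 -.04 .85 0;.01 -.04 .97 0;.01 -.04 1 0;.01 -.04 1 0'; python3 -m jog '0 0 0 0;0 0 0 0;0 0 0 0;0 0 0 0;0 0 0 0' 0 30; python3 to.py .4333 -.1962 .002 69.65
```

```text
time: 12.85
tcp_pos: [0.4337, -0.1965, 0.0032]
tcp_rot: [0.001, 0.173, 0.985, 0.0]
wrist_force: [-0.8, 0.1, 0.1]
finger_gap: 0.0668
grasp_force: 0.0
time: 13.35
tcp_pos: [0.434, -0.1972, 0.0043]
tcp_rot: [0.002, 0.174, 0.985, -0.0]
wrist_force: [-0.2, 0.9, 7.4]
finger_gap: 0.0492
grasp_force: 31.3
shift [0.006 0.004 0.015] turn 0.0009 yang 69.97 tcp [ 0.434  -0.1972  0.0043] t 13.35 F [-0.19  0.92  7.38] gap 0.0492 g 31.27
```

```bash
python3 -m jog '0 0 -.2 0;0 0 -.5 0;0 0 -.8 0;0 0 -1 0;0 0 -1 0' >/dev/null;  python3 to.py .596 -.27 .195 90.7
```

```text
shift [-1.176 -0.083 -0.239] turn -0.0578 yang 69.9 tcp [ 0.4349 -0.1979  0.1575] t 13.85 F [ 0.31 -0.32 -2.67] gap 0.049 g 33.22
```

```bash
python3 -m jog '0 0 -.2 -.02;-.2 -.02 -.28 -.04;-.4 -.03 -.28 -.0578;-.6 -.04 -.28 -.0578;-.75 -.05 -.28 -.0578;-.75 -.05 -.28 -.0578' ;  python3 to.py .596 -.27 .195 90.7
python3 - <<'E'
from m import *
p,d,c=snap('scene');W=cloud(d,c)
cv2.imwrite('pics/s6.png',cv2.resize(p[150:320,60:290,::-1],(800,591),interpolation=cv2.INTER_CUBIC))
E
```

```text
time: 14.45
tcp_pos: [0.5375, -0.2433, 0.1934]
tcp_rot: [0.0, -0.006, 1.0, 0.0]
wrist_force: [-0.5, 0.8, -1.8]
finger_gap: 0.049
grasp_force: 33.2
shift [-0.388 -0.183 -0.01 ] turn 0.0001 yang 90.72 tcp [ 0.5375 -0.2433  0.1934] t 14.45 F [-0.48  0.77 -1.76] gap 0.049 g 33.22
```

View pics/s6.png

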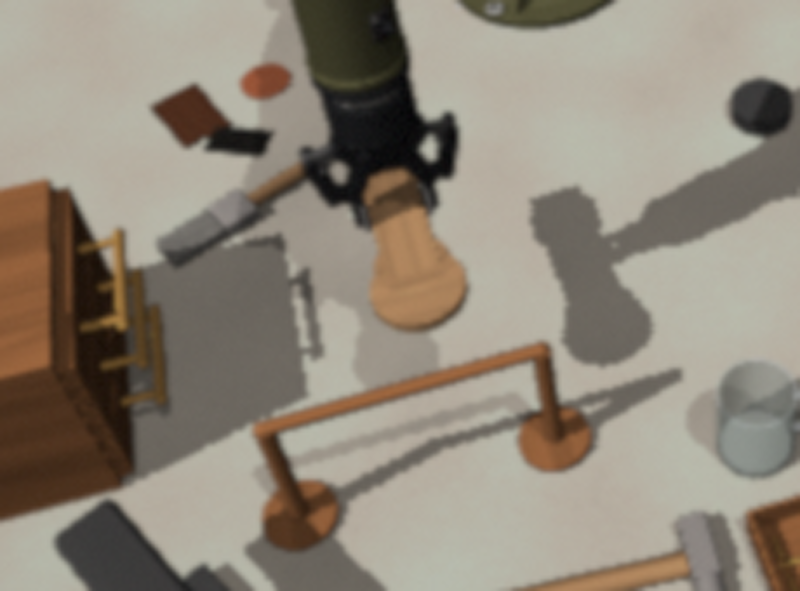

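The sole is held level at about (415,250), above the bar and square to it. I move over the bar and descend along the pivot arc.

```bash
python3 -m jog '-.2 -.09 0 0;-.388 -.183 0 0;-.388 -.183 0 0;-.388 -.183 0 0' 0 20 >/dev/null;  python3 -m jog '0 0 .1 0;0 0 .2 0;0 0 .3 0;.01 0 .4 0;-.01 0 .49 0;-.04 0 .57 0;-.04 0 .57 0'; python3 to.py .616 -.27 .086 90.7
cat > sole.py <<'E'
from m import *
def go(save=None):
    p,d,c=snap('scene');W=cloud(d,c)
    if save: cv2.imwrite(save,cv2.resize(p[150:320,60:290,::-1],(800,591),interpolation=cv2.INTER_CUBIC))
    H,S,V=cv2.split(cv2.cvtColor(p,cv2.COLOR_RGB2HSV)); m=(S>70)&(V>110)&(abs(W[...,1]+.27)<.06)&(W[...,0]>.45)&(W[...,0]<.8)&(W[...,2]>.0)
    Q=W[m]; print(len(Q))
    if len(Q)<5: return
    l=cv2.fitLine(Q[:,[0,2]].astype(np.float32),cv2.DIST_HUBER,0,.001,.01).ravel(); print('angle from vertical',np.arctan2(abs(l[0]),abs(l[1])).round(3),l.round(3))
    i=Q[:,2].argsort(); print('low',Q[i[:8]].mean(0).round(3),'high',Q[i[-8:]].mean(0).round(3),'y',Q[:,1].min().round(3),Q[:,1].max().round(3))
import sys; go(sys.argv[1] if len(sys.argv)>1 else None)
E
python3 sole.py
```

```text
time: 15.6
tcp_pos: [0.5991, -0.2687, 0.1071]
tcp_rot: [-0.002, -0.006, 1.0, 0.001]
wrist_force: [-4.1, -0.2, -1.4]
finger_gap: 0.049
grasp_force: 32.2
shift [-0.113 -0.01   0.141] turn 0.0001 yang 90.73 tcp [ 0.5991 -0.2687  0.1071] t 15.6 F [-4.09 -0.2  -1.44] gap 0.049 g 32.19
427
angle from vertical 1.03 [0.857 0.515 0.685 0.17 ]
low [ 0.596 -0.255  0.094] high [ 0.699 -0.27   0.229] y -0.33 -0.21
```

```bash
python3 -m jog '-.03 0 .04 0;-.06 0 .08 0;-.095 0 .115 0;-.115 0 .14 0;-.115 0 .14 0'; python3 sole.py pics/s7.png;python3 to.py .616 -.27 .086 90.7
```

```text
time: 16.15
tcp_pos: [0.6178, -0.269, 0.0872]
tcp_rot: [-0.0, -0.006, 1.0, 0.0]
wrist_force: [-4.6, -0.0, -1.2]
finger_gap: 0.0489
grasp_force: 32.8
197
angle from vertical 0.103 [0.103 0.995 0.699 0.176]
low [ 0.696 -0.298  0.149] high [ 0.639 -0.313  0.447] y -0.33 -0.21
shift [ 0.01  -0.007  0.01 ] turn 0.0 yang 90.72 tcp [ 0.6176 -0.269   0.0875] t 16.2 F [-3.11 -0.77 -1.99] gap 0.0492 g 32.73
```

View pics/s7.png

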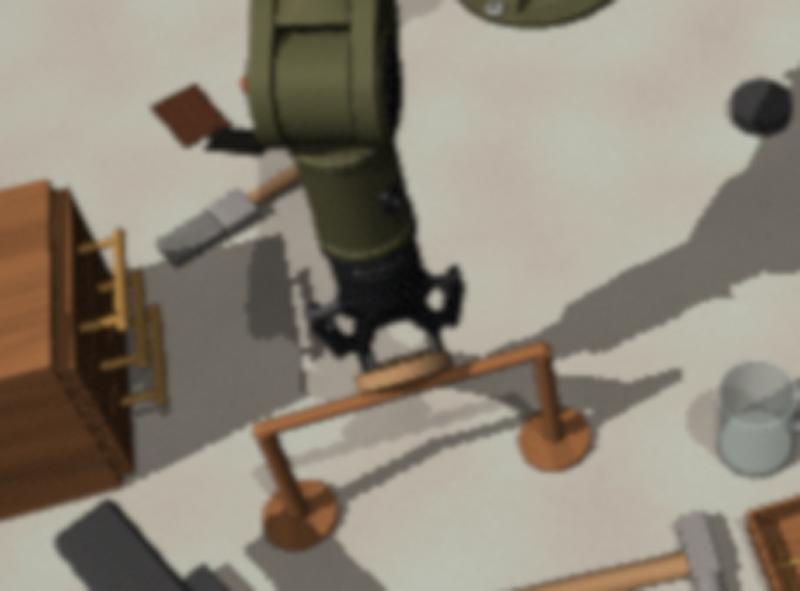

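The sole now leans on the bar edge-on to the camera, at about (400,370). I lower the heel gently until it touches the bench.

```bash
python3 -m jog '-.005 0 .02 0;-.01 0 .035 0;-.01 0 .035 0' | grep -E 'pos|force';python3 -m jog '-.005 0 .02 0;-.01 0 .03 0;-.01 0 .03 0'| grep -E 'pos|force'; python3 - <<'E'
from m import *
p,d,c=snap('top');W=cloud(d,c)
m=(abs(W[...,1]+.27)<.035)&(W[...,0]>.45)&(W[...,0]<.77)
Q=W[m]
for x in np.arange(.5,.77,.012):
    k=Q[(Q[:,0]>=x)&(Q[:,0]<x+.012)]
    if len(k): print(x.round(3),len(k),np.percentile(k[:,2],[5,50,95]).round(3))
E
```

```text
tcp_pos: [0.6189, -0.2691, 0.0858]
wrist_force: [-9.9, 3.0, 17.7]
grasp_force: 35.2
tcp_pos: [0.6194, -0.2692, 0.0848]
wrist_force: [-22.6, 7.0, 43.8]
grasp_force: 39.9
0.5 116 [-0.004  0.571  0.593]
0.512 127 [-0.004  0.555  0.585]
0.524 157 [-0.003  0.005  0.576]
0.536 140 [-0.002  0.539  0.567]
0.548 190 [-0.003  0.02   0.558]
0.56 218 [-0.     0.513  0.547]
0.572 281 [0.034 0.282 0.536]
0.584 348 [0.049 0.295 0.526]
0.596 300 [0.057 0.184 0.517]
0.608 182 [0.002 0.487 0.508]
0.62 141 [-0.001  0.486  0.5  ]
0.632 136 [0.    0.483 0.495]
0.644 98 [0.128 0.475 0.488]
0.656 61 [0.14  0.156 0.479]
0.668 55 [0.001 0.168 0.454]
0.68 97 [-0.001  0.182  0.192]
0.692 78 [-0.004  0.19   0.199]
0.704 39 [-0.004  0.002  0.195]
0.716 26 [-0.005 -0.     0.002]
0.728 3 [-0.005 -0.002 -0.001]
0.74 17 [-0.003 -0.001  0.004]
0.752 36 [-0.004  0.001  0.004]
0.764 26 [-0.004 -0.     0.005]
```

The heel is on the bench and the top surface runs at about 0.63 rad from vertical. I take the pressure off, then open and back away.

```bash
python3 -m jog '0 0 -.03 0;.01 0 -.052 0;.01 0 -.052 0' | grep -E 'pos|force';python3 -m jog '0 0 0 0;0 0 0 0;0 0 0 0;0 0 0 0;0 0 0 0;0 0 0 0' 1 | grep -E 'pos|force|gap'; python3 to.py .6 -.27 .086 90.7
```

```text
tcp_pos: [0.6201, -0.2689, 0.0869]
wrist_force: [-0.2, 0.2, -0.7]
grasp_force: 35.2
tcp_pos: [0.619, -0.269, 0.0861]
wrist_force: [0.0, -0.2, -1.0]
finger_gap: 0.0856
grasp_force: 0.0
shift [ 0.127 -0.005  0.   ] turn 0.0001 yang 90.72 tcp [ 0.619  -0.269   0.0861] t 17.75 F [ 0.03 -0.17 -1.01] gap 0.0856 g 0.0
```

```bash
python3 -m jog '.08 0 -.05 0;.2 0 -.15 0;.4 0 -.35 0;.6 0 -.6 0;.8 0 -.9 0;.8 0 -1 0;.8 0 -1 0' | grep -E 'pos|force|time'; python3 -m jog '.2 0 -.1 0;.4 0 -.2 0;.5 0 -.2 0;.5 0 -.2 0'|grep time; python3 sole.py pics/s8.png; python3 - <<'E'
from m import *
p,d,c=snap('top');W=cloud(d,c)
m=(abs(W[...,1]+.27)<.03)&(W[...,0]>.45)&(W[...,0]<.77)&(W[...,2]>.01)&(W[...,2]<.25); Q=W[m]
for x in np.arange(.5,.73,.018):
    k=Q[(Q[:,0]>=x)&(Q[:,0]<x+.018)]
    if len(k): print(x.round(3),len(k),np.percentile(k[:,2],[5,50,95]).round(3))
E
```

```text
time: 18.45
tcp_pos: [0.4987, -0.2716, 0.2404]
wrist_force: [0.6, -0.2, -0.1]
grasp_force: 0.0
time: 18.85
177
angle from vertical 0.246 [0.243 0.97  0.698 0.175]
low [ 0.665 -0.3    0.126] high [ 0.703 -0.264  0.199] y -0.329 -0.21
0.536 3 [0.01  0.011 0.013]
0.554 110 [0.012 0.026 0.036]
0.572 131 [0.037 0.048 0.059]
0.59 131 [0.057 0.069 0.082]
0.608 131 [0.08  0.093 0.105]
0.626 139 [0.105 0.117 0.129]
0.644 158 [0.129 0.142 0.154]
0.662 170 [0.154 0.165 0.176]
0.68 165 [0.176 0.186 0.198]
0.698 40 [0.187 0.195 0.2  ]
```

View pics/s8.png

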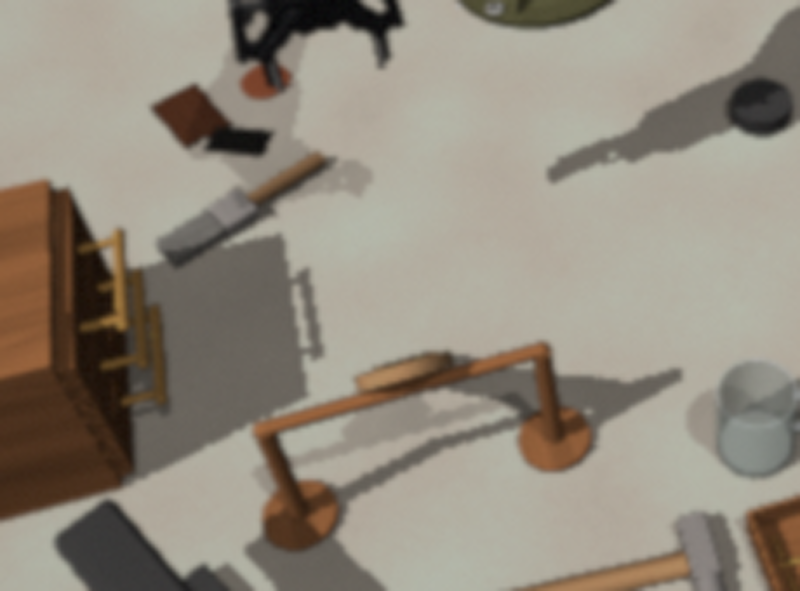

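The sole rests on the bar by itself at about 0.67 rad from vertical, with the heel on the bench and the toe near 0.19 m. I hand the job in.

```bash
python3 -c "
from plant import workorder; print(workorder.job_done())"
```

```text
the job is handed in; nothing more can be done
None
```

The job is handed in at about 19 s: the bottle stands upright about 8 mm off the drip plate's centre, and the sole leans on the bar, heel on the bench, at about 0.67 rad from vertical; I mistyped one move and dragged the gripped bottle about 0.11 m across the bench, and saw nothing else disturbed.

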